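# Check off three machined samples by touch

### The job

Check off the three aluminium samples lying in the black nests by pressing each lightly from above with the fingertips: first the round cover with three ears, then the ring, then the pointed bar. Press each sample just until its nest has sunk about 5 mm, where it stays by itself, and never down to the nest's stop. Do not pick up or shift the samples, and leave everything else on the table where it stands.

Things in the scene. Friction and masses are not known exactly. Their poses are not given: they have to be found in the camera images.
- cover: aluminium round cover with three ears: disc 64 mm diameter and 8 mm thick, three ears of 10 mm radius centred 36 mm from the axis, and a flat round boss of 36 mm diameter in the middle whose top is 14 mm above the underside (58 mm above the table at the start). Origin at its underside centre, z up. It lies loose and centred in its nest.
- ring: aluminium ring, 68 mm outside diameter, 44 mm open bore (so the rim is 12 mm wide, its middle 28 mm from the axis), 22 mm tall; rim's top 66 mm above the table at the start. Origin at its underside centre, z up. It lies loose and centred in its nest.
- bar: aluminium flat bar with one pointed end, about 86 mm long, 36 mm wide, 14 mm thick; flat top 58 mm above the table at the start. Origin at its underside, under the flat middle of the bar (44 mm from the blunt end, 42 mm from the point), x towards the point, z up. It lies loose and centred in its nest.
- cover_nest_plate (a joint): how far the plate under the cover has sunk: 0 raised (start), grows downward to 0.014 m at its stop. It checks off at 2.5 mm. A friction slide with a weak spring: it starts to sink at a downward push of about 4 N, needs about 7 N at 12 mm, and stays where it is left. The plate is free to slide only up and down.
- ring_nest_plate (a joint): how far the plate under the ring has sunk: 0 raised (start), grows downward to 0.014 m at its stop. It checks off at 2.5 mm. A friction slide with a weak spring: it starts to sink at a downward push of about 4 N, needs about 7 N at 12 mm, and stays where it is left. The plate is free to slide only up and down.
- bar_nest_plate (a joint): how far the plate under the bar has sunk: 0 raised (start), grows downward to 0.014 m at its stop. It checks off at 2.5 mm. A friction slide with a weak spring: it starts to sink at a downward push of about 4 N, needs about 7 N at 12 mm, and stays where it is left. The plate is free to slide only up and down.
- black_ring: loose black ring, 48 mm outside, 36 mm bore, 35 mm tall, standing on the table between two nests; origin at its underside centre. Bystander
- spool: loose aluminium spool, 44 mm diameter, 42 mm tall, upright between two nests; origin at its underside centre. Bystander
- tube: loose black tube 56 mm diameter, 130 mm long, lying on a flat foot, 66 mm tall over all, behind the nests; origin on the table under its centre, x along the tube. Bystander
- clevis: loose stepped aluminium bracket with two prongs, 75 x 50 mm, 30 mm tall, on the robot's side of the nests; origin at its underside. Bystander
- lens: loose lens in a low black mount, 64 mm diameter, 13 mm tall, behind the nests; origin at its underside centre. Bystander
- driver: loose screwdriver, 170 mm long, lying on the robot's side of the nests; origin at its underside. Bystander
- wipe_bottle: loose white bottle, 52 mm diameter, 110 mm tall, behind the nests to the right; origin at its underside centre. Bystander
- cover_nest: the nest under the cover: a black square block, 104 x 104 mm, fixed to the table, carrying an 8 mm plate of the same size that can sink. At the start the plate's face, on which the sample lies, is 44 mm above the table; a lip 3 mm high and 4 mm wide runs round it. Origin on the table under the nest's centre, x and y along its sides.
- ring_nest: the nest under the ring: a black square block, 104 x 104 mm, fixed to the table, carrying an 8 mm plate of the same size that can sink. At the start the plate's face, on which the sample lies, is 44 mm above the table; a lip 3 mm high and 4 mm wide runs round it. Origin on the table under the nest's centre, x and y along its sides.
- bar_nest: the nest under the bar: a black square block, 104 x 104 mm, fixed to the table, carrying an 8 mm plate of the same size that can sink. At the start the plate's face, on which the sample lies, is 44 mm above the table; a lip 3 mm high and 4 mm wide runs round it. Origin on the table under the nest's centre, x and y along its sides.
Mind the look-alikes: they are no part of the job. What is shaped like the bar but blue or orange is not meant. What is shaped like the ring but orange is not meant.

How it is judged (in metres and radians):
On the way, in this order (a step that is already met when the one before it is completed fails the run):
1. the cover is touched and its nest sinks past 2.5 mm (value of joint cover_nest_plate above 0.0025 m and contact force between the fingers and cover above 0.3 N), for 0.04 s.
2. the ring is touched and its nest sinks past 2.5 mm (value of joint ring_nest_plate above 0.0025 m and contact force between the fingers and ring above 0.3 N), for 0.04 s.
3. the bar is touched and its nest sinks past 2.5 mm (value of joint bar_nest_plate above 0.0025 m and contact force between the fingers and bar above 0.3 N), for 0.04 s.
At the end, for the whole second after the job is handed in: All three nests are left sunk between 2.5 and 12 mm, and each sample lies flat (within 0.06 rad), at rest, with its origin within 8 mm of its nest's centre (value of joint cover_nest_plate between 0.0025 and 0.012 m and value of joint ring_nest_plate between 0.0025 and 0.012 m and value of joint bar_nest_plate between 0.0025 and 0.012 m and horizontal distance between cover and cover_nest below 0.008 m and horizontal distance between ring and ring_nest below 0.008 m and horizontal distance between bar and bar_nest below 0.008 m and angle between each of cover, ring, bar's own z axis and vertical below 0.06 rad and linear speed of each of cover, ring, bar below 0.02 m/s); the robot touches nothing.
It fails at once if a sample is checked off before its turn ((value of joint ring_nest_plate above 0.0025 m and value of joint cover_nest_plate below 0.0025 m) or (value of joint bar_nest_plate above 0.0025 m and value of joint ring_nest_plate below 0.0025 m)).
It fails at once if a nest is driven deeper than 12 mm, towards its stop at 14 mm (value of joint any of cover_nest_plate, ring_nest_plate, bar_nest_plate above 0.012 m).
It fails at once if a sample is pressed hard (over 25 N) (contact force between any of the arm, the fingers and cover above 25 N or contact force between any of the arm, the fingers and ring above 25 N or contact force between any of the arm, the fingers and bar above 25 N).
It fails at once if a sample is lifted (10 mm) or tipped (height (world z) of any of cover, ring, bar above 0.054 m or angle between any of cover, ring, bar's own z axis and vertical above 0.25 rad).
It fails at once if a bystander is moved more than 15 mm (distance of any of black_ring, spool, tube, clevis, lens, driver, wipe_bottle from where it was at the start of the episode above 0.015 m).
It also fails if it takes over 48 s, if anything falls off the work surface, if the arm or the gripper's body presses on something with over 40 N, if the wrist force passes 120 N, or if a joint passes its speed limit or range.

### The arm

A 6-joint arm with a two-finger parallel gripper is mounted at the origin on the work surface. World frame = base frame: x ahead of the robot, y to its left, z up, the work surface at z = 0. Lengths are in mm, angles in rad, forces in N, time in s.
With the tool pointing down it reaches from about 275 to 750 mm from the base axis. Payload 10.2 kg.
Tool frame: the origin (TCP) lies midway between the tips of the shut fingers; the grasp point (between the pads) lies 19 mm behind it (ctrl.tcp_to_grasp is the z of the grasp point in the tool frame, in mm); z points along the fingers, y is the direction in which the jaws open and shut (so a half turn about z gives the same grasp; the last joint's range is limited). The gripper opens to 85 mm and grips with 20 to 120 N. Pads are 22 mm wide; open, the fingers measure 114 mm over their backs; the gripper's body (76 mm by 85 mm) begins 54 mm behind the grasp point. The pads swing forward as they close: fully open they stand 13 mm farther back than shut.
Start: joints at [-1.401, 0.313, 1.498, -0, 1.331, -0.223], TCP at [200.946, -485.028, 203.894] pointing down, gripper open.
Joint ranges: [-2.94, 2.94], [-0.97, 2.17], [0.19, 2.56], [-1.23, 4.37], [0.02, 3.11], [-2.88, 2.88]. Speed limits (rad/s): [2.39, 2.39, 3.01, 3.14, 3.14, 3.14].

### API

Orientations are given as a unit quaternion [w, x, y, z].
In Python, from rig import sensors, capture, order, ctrl gives the robot as it stands. The module is installed in compiled form; this text tells all that it offers.
- The arm moves only by the tool play_rows, never from a script. Its argument "deltas" is a list of rows, each a list of 7 numbers: the shift along the world's x, y, z in units of 40 mm (1.0 is 40 mm), then the turn, a rotation vector about the world's x, y, z in units of 6 degrees (1.0 is 6 degrees), then the opening, from -1 (shut) to 1 (fully open). A call has 1 to 8 rows; each row shifts and turns the commanded pose from where the row before left it; what a row does not reach is not made up. A row lasts 1/12 s, in which the tool goes at most 41.7 mm and 7.16 degrees, less where a joint would pass 70% of its speed; a pose out of reach is approached as far as the arm can. A call is refused whole if a number of a shift passes 1 or a number of a turn 1, either way. A call with a gripper value outside its range is refused whole. The fingers move at their own pace and stop on an object; "squeeze" is the grip in N (left out, the last holds). Time passes only in rows, so rows that do not move let the fingers close. It gives the time, the measured TCP pose, the force and the opening at its end, in the units of the state.
- sensors.sense(): the state, without advancing time (a new reading comes with each control period).
- capture(name): name is "scene" or "side" or "wrist"; returns a dict with "pixels" (480x640x3 uint8, red, green, blue), "z_map" (480x640 float32, mm along the optical axis (not along the pixel's ray), 0 where there is no reading), "fx", "fy", "cx", "cy" (pixels), "k1" (the pictures are not rectified: a ray, as slopes to the right and down, at radius r is drawn at 1 + k1 r^2 times it, then the intrinsics apply), "eye" and "rotation" of the camera in the world; the wrist camera has in their place "tool_from_camera" (4x4, takes a point from camera to tool coordinates, whose origin is the TCP and whose axes are the flange's). Camera axes: x right, y down, z forward; pixel columns grow to the right and rows downward; lengths in mm; the calibration is good to about 2 mm. A picture is of the moment at which its call begins: read the wrist's pose just before it.
- order.finish_job(): hands the job in, once; it reports no verdict.
The state is a dict: "time_s": time; "joints": joint angles; "dq": joint speeds; "tau": joint torques, N m; "eef_pos": TCP position; "ee_rot": TCP orientation; "force": force on the tool from outside, world axes, zero at the start; "wrist_torque": the same for the moment, N m; "grip_width": opening from 0.0 (shut) to 1.0 (fully open).
Only numpy, scipy, OpenCV 4.12 (cv2) and the standard library are available. Lean on these libraries where they do the work, as an engineer would, in place of code of your own. Each camera call takes 0.05 s, during which the arm holds its last target. There are 200 camera calls.

## Working session

There is one attempt and no reset: what is moved stays moved. The work goes in short steps, Python scripts to look and compute and a tool call to move; the robot and the scene stay as the last step left them, time stands still between calls to the robot, and variables do not carry over. Pictures are saved under pics/ and viewed, about 8 in all and at most 12, crops included, and the job is handed in when it is done.

Besides the shell and the picture viewer there is one more tool, called after "Emit:" by a JSON object that holds its "api" and its "payload". play_rows: Moves the arm, as the interface text tells. Its arguments: {"type":"object","properties":{"deltas":{"type":"array","items":{"type":"array","items":{"type":"number"}}},"squeeze":{"type":"number"}},"required":["deltas"]}

```bash
mkdir -p pics; cat > h.py <<'E'
import numpy as np, cv2
from rig import sensors, capture, order, ctrl
from scipy.spatial.transform import Rotation as R
def cloud(c):
    v,u=np.mgrid[0:480,0:640].astype(float)
    K=np.array([[c['fx'],0,c['cx']],[0,c['fy'],c['cy']],[0,0,1]])
    xd=(u-c['cx'])/c['fx'];yd=(v-c['cy'])/c['fy'];x,y=xd.copy(),yd.copy()
    for _ in range(8):
        s=1+c['k1']*(x*x+y*y);x,y=xd/s,yd/s
    z=c['z_map'];P=np.stack([x*z,y*z,z],-1)
    if 'eye' in c: Rm=np.array(c['rotation']);e=np.array(c['eye'])
    else:
        st=sensors.sense();q=np.array(st['ee_rot']);Rt=R.from_quat(q[[1,2,3,0]]).as_matrix()
        T=np.array(c['tool_from_camera']);Rm=Rt@T[:3,:3];e=Rt@T[:3,3]+np.array(st['eef_pos'])
    return P@Rm.T+e
def save(n,p): cv2.imwrite('pics/'+n,p[:,:,::-1])
E
python3 - <<'E'
from h import *
s=sensors.sense();print(s)
for n in('scene','side'):
    c=capture(n);save(n+'.png',c['pixels']);np.save(n+'_P.npy',cloud(c));np.save(n+'_z.npy',c['z_map']);print(n,c['eye'],c['rotation'],(c['z_map']>0).mean())
E
```

```text
{'time_s': 0.0, 'joints': array([-1.40137751e+00,  3.13462997e-01,  1.49845050e+00,  4.32710477e-07,
        1.33098949e+00, -2.23406239e-01]), 'dq': array([-0.00049348,  0.00161416,  0.0016054 ,  0.00090046, -0.00094135,
        0.00015417]), 'tau': array([-2.62642352e-04, -4.12263143e+01, -2.59743601e+01, -1.91439353e-04,
        4.08906824e-03,  3.61708018e-06]), 'eef_pos': array([ 200.90490965, -484.72008119,  203.32339648]), 'ee_rot': array([-6.54922513e-04,  9.80772789e-01,  1.95152008e-01,  1.78932895e-05]), 'force': array([-0.09883633,  0.65202478, -0.61362746]), 'wrist_torque': array([-0.032076  ,  0.03876832, -0.00845641]), 'grip_width': 0.9995866656347661}Traceback (most recent call last):
  File "<stdin>", line 4, in <module>
  File "h.py", line 15, in cloud
    return P@Rm.T+e
           ~^~~~~
ValueError: matmul: Input operand 1 has a mismatch in its core dimension 0, with gufunc signature (n?,k),(k,m?)->(n?,m?) (size 4 is different from 3)
```

```bash
ls -la .
```

```text
total 16
drwxr-xr-x  3 agent agent 4096 Dec  5 12:42 .
drwxr-xr-x 23 root  root  4096 Dec  5 12:41 ..
-rw-r--r--  1 agent agent  763 Dec  5 12:42 h.py
drwxr-xr-x  2 agent agent 4096 Dec  5 12:42 pics
```

Rotation is a quaternion.

```bash
sed -i "s/Rm=np.array(c\['rotation'\])/Rm=R.from_quat(np.array(c['rotation'])[[1,2,3,0]]).as_matrix()/" h.py
python3 - <<'E'
from h import *
for n in('scene','side'):
    c=capture(n);save(n+'.png',c['pixels']);P=cloud(c);np.save(n+'_P.npy',P);np.save(n+'_z.npy',c['z_map']);print(n,c['eye'],c['rotation'],(c['z_map']>0).mean(),P[240,320],P[400,320])
E
```

```text
scene [1138.97701487 -348.19293131  797.46445629] [-0.32252063  0.81467693  0.44965368 -0.1734748 ] 0.9960319010416666 [573.80659055  26.71512264  58.7119582 ] [ 826.73075819 -134.86236707    4.58221178]
side [ 327.80322813 -610.75779192  647.6429561 ] [-0.40819054  0.89935551 -0.13905736  0.07213322] 0.9961458333333333 [546.649102    13.44859854  58.96960616] [ 450.48640971 -281.35595461    1.80072325]
```

View pics/scene.png

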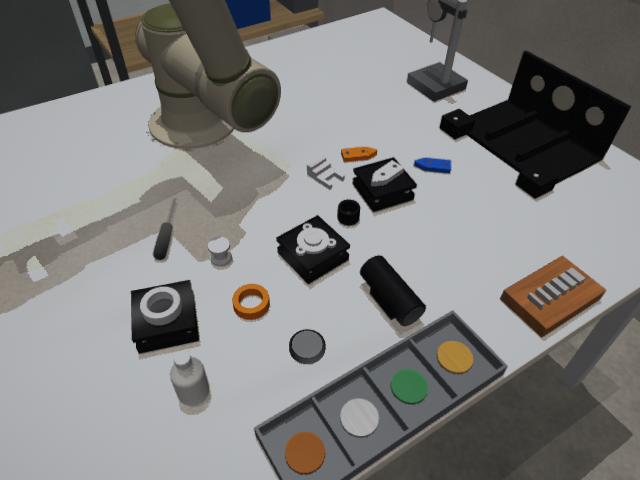

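View pics/side.png

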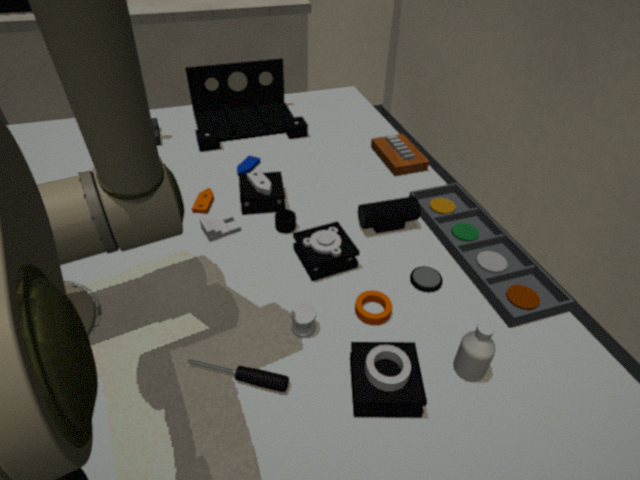

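The scene view shows the cover at about (313,240), the ring at (162,306) and the bar at (387,175), each in its nest. In the side view they are at (325,240), (388,368) and (259,182).

```bash
python3 - <<'E'
from h import *
ctr={'scene':{'cover':(313,240),'ring':(162,306),'bar':(387,175)},'side':{'cover':(325,240),'ring':(388,368),'bar':(259,182)}}
for n in ctr:
    P=np.load(n+'_P.npy');I=cv2.imread(f'pics/{n}.png')
    g=I.min(2)
    for k,(u,v) in ctr[n].items():
        m=np.zeros((480,640),bool);r=48;m[v-r:v+r,u-r:u+r]=1
        d=P[v-3:v+3,u-3:u+3].reshape(-1,3).mean(0)
        near=m&(np.hypot(P[...,0]-d[0],P[...,1]-d[1])<85)
        top={'cover':58,'ring':66,'bar':58}[k]
        s=near&(g>95)&(abs(P[...,2]-top)<5)
        q=P[s];rc=cv2.minAreaRect(q[:,:2].astype(np.float32))
        print(n,k,s.sum(),'z',np.median(q[:,2]).round(1),'mean',q[:,:2].mean(0).round(1),'rect',np.round(rc[0],1),np.round(rc[1],1),round(rc[2],1))
        p=near&(g<60)&(P[...,2]>37)&(P[...,2]<53)
        q=P[p];rc=cv2.minAreaRect(q[:,:2].astype(np.float32));print('   nest',p.sum(),np.median(q[:,2]).round(1),np.round(rc[0],1),np.round(rc[1],1),round(rc[2],1))
        if k=='bar':
            q=P[s][:,:2];c=q.mean(0);w,V=np.linalg.eigh(np.cov((q-c).T));print('   axis',V[:,1].round(3),((q-c)@V[:,1]).min(),((q-c)@V[:,1]).max())
    # tall things
E
```

```text
scene cover 367 z 56.3 mean [561.1  16.8] rect [562.1  23.9] [72.7 78.3] 55.1
   nest 1407 44.8 [560.1  18.1] [107.1 106.3] 4.7
scene ring 589 z 66.3 mean [ 556. -289.] rect [ 554.7 -287.7] [66.4 67.1] 33.5
   nest 1826 44.9 [ 555.3 -287.4] [103.9 106.3] 72.3
scene bar 345 z 58.5 mean [479.  261.4] rect [479.3 258.6] [38.5 87.5] 11.7
   nest 1112 44.9 [480.1 255.9] [106.5 109.4] 81.3
   axis [-0.189  0.982] -46.62534770091773 40.80847935910843
side cover 340 z 56.5 mean [558.8  16. ] rect [554.5  22.9] [75.9 72.5] 66.9
   nest 1142 44.9 [558.8  16.7] [102.2 104.1] 5.1
side ring 761 z 65.8 mean [ 554.2 -290.6] rect [ 554.7 -288.7] [66.3 66. ] 53.2
   nest 2962 44.3 [ 554.3 -289.5] [104.9 103.1] 71.8
side bar 275 z 58.6 mean [477.6 260.1] rect [479.1 257.1] [35.9 89. ] 12.2
   nest 861 44.8 [478.7 255.7] [109.2 101. ] 81.4
   axis [-0.211  0.977] -47.688707429788415 41.318186278465866
```

Emit:
{"api": "play_rows", "payload": {"deltas": [[0.37,0.52,0,0,0,0,-1],[0.37,0.52,0,0,0,0,-1],[0.37,0.52,0,0,0,0,-1],[0.37,0.52,0,0,0,0,-1],[0.37,0.52,0,0,0,0,-1],[0.37,0.52,0,0,0,0,-1],[0.37,0.52,0,0,0,0,-1],[0.37,0.52,0,0,0,0,-1]]}}

```text
time_s: 0.82
eef_pos: [319.8, -317.4, 203.8]
ee_rot: [-0.0, 0.981, 0.195, -0.0]
force: [-0.4, -0.7, -0.0]
grip_width: 0.002
```

Emit:
{"api": "play_rows", "payload": {"deltas": [[0.37,0.52,0,0,0,0,-1],[0.37,0.52,0,0,0,0,-1],[0.37,0.52,0,0,0,0,-1],[0.37,0.52,0,0,0,0,-1],[0.37,0.52,0,0,0,0,-1],[0.37,0.52,0,0,0,0,-1],[0.37,0.52,0,0,0,0,-1],[0.37,0.52,0,0,0,0,-1]]}}

```text
time_s: 1.48
eef_pos: [438.2, -151.0, 203.8]
ee_rot: [-0.0, 0.981, 0.195, -0.0]
force: [-0.3, -1.2, -0.5]
grip_width: -0.004
```

Emit:
{"api": "play_rows", "payload": {"deltas": [[0.37,0.52,0,0,0,0,-1],[0.37,0.52,0,0,0,0,-1],[0.37,0.52,0,0,0,0,-1],[0.37,0.52,0,0,0,0,-1],[0.37,0.52,0,0,0,0,-1],[0.37,0.52,0,0,0,0,-1],[0.37,0.52,0,0,0,0,-1],[0,0,0,0,0,0,-1]]}}

```text
time_s: 2.15
eef_pos: [542.6, -3.6, 203.4]
ee_rot: [-0.001, 0.98, 0.197, 0.0]
force: [-0.0, -0.4, -0.2]
grip_width: 0.001
```

Emit:
{"api": "play_rows", "payload": {"deltas": [[0.14,0.17,-0.5,0,0,0,-1],[0.14,0.17,-0.5,0,0,0,-1],[0.14,0.17,-0.5,0,0,0,-1],[0,0,-0.5,0,0,0,-1],[0,0,-0.5,0,0,0,-1],[0,0,-0.5,0,0,0,-1],[0,0,0,0,0,0,-1],[0,0,0,0,0,0,-1]]}}

```text
time_s: 2.82
eef_pos: [557.7, 13.5, 83.7]
ee_rot: [-0.0, 0.981, 0.195, -0.001]
force: [0.3, -0.1, 1.0]
grip_width: 0.004
```

```bash
python3 - <<'E'
from h import *
s=sensors.sense();c=capture('wrist');save('w1.png',c['pixels']);print(s['eef_pos'],s['force'],c['tool_from_camera'])
P=cloud(c);print(P[::60,::80,2].round())
E
```

```text
[557.69431453  13.52285058  83.67230171] [ 0.29206245 -0.13935135  0.98124053] [[-7.25481959e-04 -9.45583531e-01 -3.25378641e-01  8.38935280e+01]
 [ 9.99999094e-01 -3.17013821e-04 -1.30837799e-03  9.35034839e-02]
 [ 1.13403115e-03 -3.25379296e-01  9.45582904e-01 -1.69155382e+02]
 [ 0.00000000e+00  0.00000000e+00  0.00000000e+00  1.00000000e+00]]
[[  1.   1.  -1.   0.  58.  -0.  -1.   0.]
 [  1.   1.   1.   2.   1.  -0.  -0.   1.]
 [  0.   0.   1.  -0.   1.   0.   1.   0.]
 [ 21.   1.   1.  47.  45.  48.  -0.   0.]
 [ 14.  13.   0.  44.  58.  44.   0.  22.]
 [  1.   1.  -0.  45. 117.   1.  -1.  16.]
 [  9.   0.  -0.  -1. 148.   1.   1.  -1.]
 [ 25.   0. 178. 169.  -0. 167. 179.  -1.]]
```

View pics/w1.png

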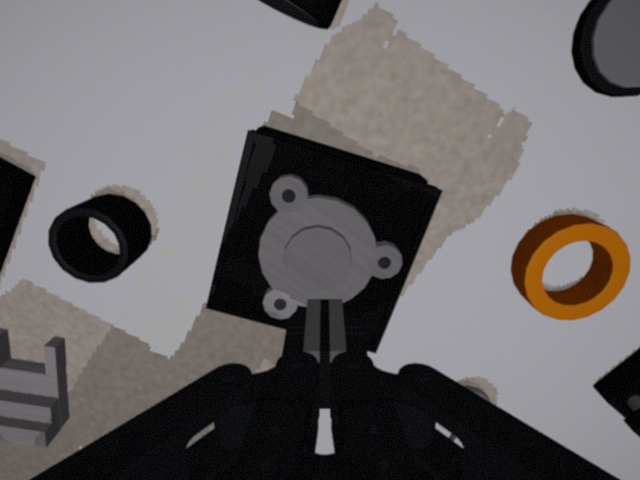

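The wrist view shows the shut fingertips at about (325,300), just short of the boss at (318,258) because the camera looks at a slant. I'll measure the boss from this view.

```bash
python3 - <<'E'
from h import *
c=capture('wrist');P=cloud(c);g=c['pixels'].min(2)
m=np.zeros((480,640),bool);m[170:298,200:420]=1
for lo,hi in((55.5,62),(50,55)):
    s=m&(P[...,2]>lo)&(P[...,2]<hi)&(g>60);q=P[s];print(s.sum(),q.mean(0).round(1),cv2.minEnclosingCircle(q[:,:2].astype(np.float32)))
q=P[120:360,200:450].reshape(-1,3);q=q[(q[:,2]>42)&(q[:,2]<49)];print(cv2.minAreaRect(q[:,:2].astype(np.float32)))
E
```

```text
3338 [560.6  18.8  57.6] ((560.1331176757812, 18.375349044799805), 18.07293128967285)
7662 [567.   20.1  51.6] ((564.8683471679688, 17.43195343017578), 43.553897857666016)
((559.4149169921875, 18.180683135986328), (105.27362823486328, 104.95582580566406), 5.3720598220825195)
```

Emit:
{"api": "play_rows", "payload": {"deltas": [[0.05,0.11,-0.1,0,0,0,-1],[0,0,-0.15,0,0,0,-1],[0,0,-0.15,0,0,0,-1],[0,0,-0.1,0,0,0,-1],[0,0,-0.05,0,0,0,-1],[0,0,0,0,0,0,-1],[0,0,0,0,0,0,-1]]}}

```text
time_s: 3.5
eef_pos: [560.2, 18.1, 61.9]
ee_rot: [0.0, 0.981, 0.195, -0.0]
force: [-0.2, 0.4, 0.2]
grip_width: -0.001
```

Emit:
{"api": "play_rows", "payload": {"deltas": [[0,0,-0.025,0,0,0,-1],[0,0,-0.025,0,0,0,-1],[0,0,-0.025,0,0,0,-1],[0,0,0,0,0,0,-1],[0,0,0,0,0,0,-1]]}}

```text
time_s: 3.92
eef_pos: [560.1, 18.2, 58.9]
ee_rot: [0.0, 0.981, 0.195, -0.0]
force: [-0.5, -0.6, -0.7]
grip_width: -0.005
```

Emit:
{"api": "play_rows", "payload": {"deltas": [[0,0,-0.025,0,0,0,-1],[0,0,-0.025,0,0,0,-1],[0,0,0,0,0,0,-1],[0,0,0,0,0,0,-1]]}}

```text
time_s: 4.25
eef_pos: [560.1, 18.2, 56.8]
ee_rot: [-0.0, 0.981, 0.195, -0.0]
force: [0.8, 0.5, 0.9]
grip_width: 0.002
```

Emit:
{"api": "play_rows", "payload": {"deltas": [[0,0,-0.025,0,0,0,-1],[0,0,-0.025,0,0,0,-1],[0,0,0,0,0,0,-1],[0,0,0,0,0,0,-1]]}}

```text
time_s: 4.58
eef_pos: [560.1, 18.2, 54.8]
ee_rot: [-0.0, 0.981, 0.195, -0.0]
force: [0.3, -0.5, -0.4]
grip_width: -0.0
```

```bash
cat > chk.py <<'E'
from h import *
import sys
# wrist check of heights: median plate face z and sample z around an xy centre
def chk(x,y,tag):
    c=capture('wrist');P=cloud(c);g=c['pixels'].min(2);save(tag+'.png',c['pixels'])
    d=np.hypot(P[...,0]-x,P[...,1]-y);Z=P[...,2]
    h=np.histogram(Z[(d<75)&(Z<75)],bins=np.arange(-4,76,1));print({int(b):int(n) for n,b in zip(*h) if n>60})
s=sensors.sense();print(s['eef_pos'].round(1),s['force'].round(2),s['wrist_torque'].round(2))
chk(float(sys.argv[1]),float(sys.argv[2]),sys.argv[3])
E
python3 chk.py 560 18 w2
```

```text
[560.1  18.2  54.8] [ 0.28 -0.49 -0.43] [ 0.05 -0.04 -0.  ]
{-3: 328, -2: 3104, -1: 4586, 0: 972, 1: 66, 16: 88, 17: 230, 18: 465, 19: 384, 37: 70, 38: 71, 39: 75, 40: 82, 41: 469, 42: 6012, 43: 9085, 44: 1982, 45: 2278, 46: 3181, 47: 595, 48: 97, 49: 343, 50: 3415, 51: 5085, 52: 820, 53: 66, 55: 152, 56: 1200, 57: 1668, 58: 225}
```

View pics/w2.png

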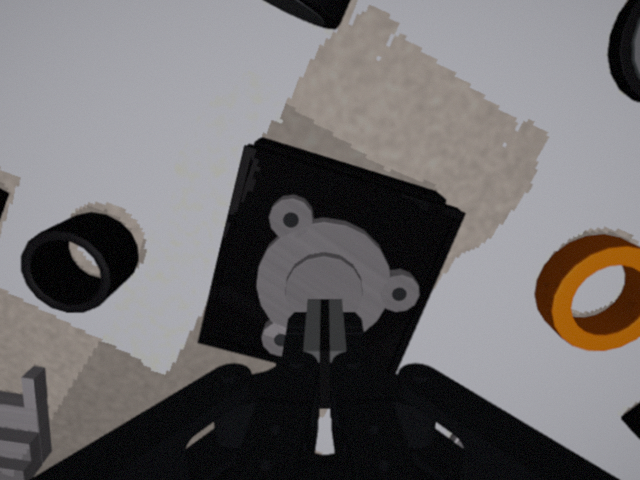

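The wrist view shows the fingertips over the boss at (325,300). The plate, at about 1.5 mm + 43 above the apparent table, hasn't sunk, so the real tip is higher than the reading. I'll carry on by force in small steps.

Emit:
{"api": "play_rows", "payload": {"deltas": [[0,0,-0.025,0,0,0,-1],[0,0,0,0,0,0,-1]]}}

```text
time_s: 4.8
eef_pos: [560.1, 18.2, 53.8]
ee_rot: [-0.0, 0.981, 0.195, -0.0]
force: [-0.1, -0.9, -0.1]
grip_width: 0.006
```

Emit:
{"api": "play_rows", "payload": {"deltas": [[0,0,-0.025,0,0,0,-1],[0,0,0,0,0,0,-1]]}}

```text
time_s: 4.97
eef_pos: [560.0, 18.2, 52.7]
ee_rot: [-0.0, 0.981, 0.195, -0.0]
force: [0.5, -0.2, -0.1]
grip_width: 0.001
```

```bash
python3 chk.py 560 18 w3
```

```text
[560.   18.2  52.7] [ 0.49 -0.22 -0.15] [0.   0.04 0.03]
{-3: 304, -2: 3132, -1: 4635, 0: 1067, 12: 62, 16: 97, 17: 203, 18: 517, 19: 379, 37: 72, 38: 76, 39: 83, 40: 78, 41: 490, 42: 6023, 43: 9310, 44: 1997, 45: 2385, 46: 3165, 47: 606, 48: 96, 49: 354, 50: 3455, 51: 5160, 52: 874, 53: 63, 54: 62, 55: 144, 56: 1151, 57: 1652, 58: 223}
```

```bash
python3 - <<'E'
from h import *
s=sensors.sense();c=capture('wrist');P=cloud(c);print(c['fx'],c['fy'],c['cx'],c['cy'],c['k1'])
for v in range(284,360,4): print(v,[tuple(P[v,u].round(0)) for u in(312,325,338)],c['z_map'][v,[312,325,338]].round(0))
save('crop.png',cv2.resize(c['pixels'][240:380,240:420],None,fx=4,fy=4,interpolation=cv2.INTER_NEAREST))
c=capture('side');save('side2.png',cv2.resize(c['pixels'][180:300,240:400],None,fx=5,fy=5))
E
```

```text
405.10183549820675 405.10183549820675 324.3129013830759 236.4403526425711 -0.025920066827963516
284 [(np.float64(562.0), np.float64(25.0), np.float64(57.0)), (np.float64(564.0), np.float64(20.0), np.float64(57.0)), (np.float64(567.0), np.float64(14.0), np.float64(57.0))] [181. 182. 182.]
288 [(np.float64(560.0), np.float64(24.0), np.float64(57.0)), (np.float64(563.0), np.float64(19.0), np.float64(58.0)), (np.float64(565.0), np.float64(14.0), np.float64(58.0))] [183. 181. 182.]
292 [(np.float64(559.0), np.float64(24.0), np.float64(58.0)), (np.float64(561.0), np.float64(18.0), np.float64(57.0)), (np.float64(563.0), np.float64(13.0), np.float64(57.0))] [182. 183. 183.]
296 [(np.float64(557.0), np.float64(23.0), np.float64(57.0)), (np.float64(559.0), np.float64(17.0), np.float64(56.0)), (np.float64(561.0), np.float64(12.0), np.float64(57.0))] [183. 184. 184.]
300 [(np.float64(569.0), np.float64(27.0), np.float64(85.0)), (np.float64(570.0), np.float64(22.0), np.float64(84.0)), (np.float64(572.0), np.float64(18.0), np.float64(85.0))] [154. 154. 153.]
304 [(np.float64(568.0), np.float64(27.
[... 1990 characters left out ...]
np.float64(22.0), np.float64(113.0)), (np.float64(571.0), np.float64(18.0), np.float64(113.0))] [126. 127. 127.]
348 [(np.float64(638.0), np.float64(50.0), np.float64(222.0)), (np.float64(570.0), np.float64(22.0), np.float64(115.0)), (np.float64(572.0), np.float64(18.0), np.float64(115.0))] [  0. 125. 125.]
352 [(np.float64(568.0), np.float64(26.0), np.float64(117.0)), (np.float64(570.0), np.float64(22.0), np.float64(117.0)), (np.float64(571.0), np.float64(18.0), np.float64(117.0))] [124. 124. 123.]
356 [(np.float64(570.0), np.float64(26.0), np.float64(121.0)), (np.float64(569.0), np.float64(22.0), np.float64(117.0)), (np.float64(572.0), np.float64(19.0), np.float64(120.0))] [119. 124. 120.]
```

View pics/side2.png

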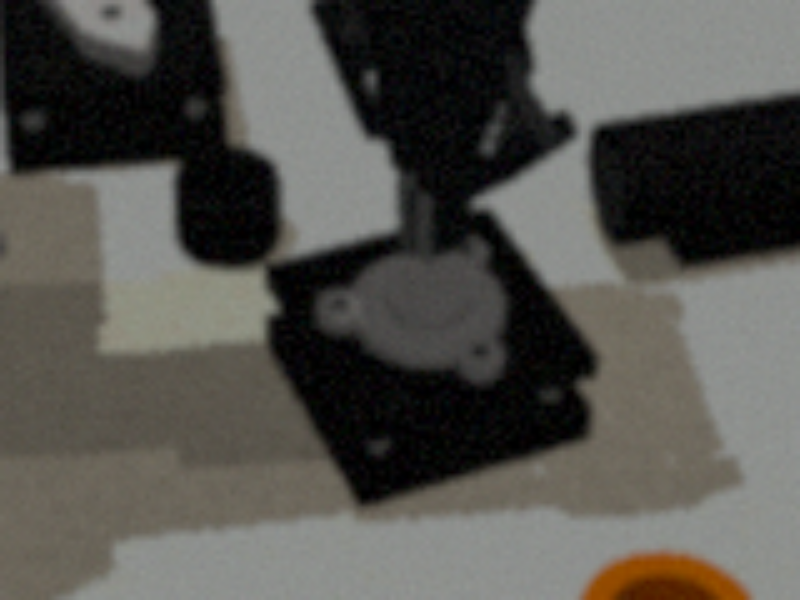

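The side view shows the fingertips hanging above the cover, at crop (418,250), and the wrist depth puts their lower edge near z = 84. So the real tips are about 30 mm above the reported TCP. I'll confirm with the side depth.

```bash
python3 - <<'E'
from h import *
c=capture('side');P=cloud(c);print(ctrl.tcp_to_grasp)
for v in range(212,240,2): print(v,[P[v,u].round(0).tolist() for u in(322,324,326)])
E
```

```text
-18.700000000000003
212 [[550.0, 17.0, 127.0], [551.0, 9.0, 133.0], [554.0, 4.0, 135.0]]
214 [[552.0, 21.0, 118.0], [552.0, 9.0, 128.0], [554.0, 4.0, 130.0]]
216 [[550.0, 15.0, 118.0], [551.0, 8.0, 124.0], [554.0, 3.0, 127.0]]
218 [[550.0, 16.0, 113.0], [552.0, 10.0, 117.0], [554.0, 4.0, 121.0]]
220 [[550.0, 15.0, 108.0], [552.0, 10.0, 112.0], [556.0, 8.0, 113.0]]
222 [[551.0, 16.0, 103.0], [553.0, 10.0, 107.0], [557.0, 11.0, 105.0]]
224 [[551.0, 16.0, 98.0], [553.0, 10.0, 102.0], [557.0, 11.0, 100.0]]
226 [[550.0, 14.0, 94.0], [552.0, 8.0, 98.0], [557.0, 9.0, 96.0]]
228 [[551.0, 16.0, 88.0], [553.0, 10.0, 92.0], [557.0, 9.0, 92.0]]
230 [[562.0, 47.0, 54.0], [553.0, 10.0, 87.0], [557.0, 9.0, 86.0]]
232 [[559.0, 36.0, 58.0], [563.0, 35.0, 58.0], [566.0, 32.0, 61.0]]
234 [[557.0, 31.0, 58.0], [561.0, 31.0, 57.0], [563.0, 25.0, 61.0]]
236 [[555.0, 25.0, 58.0], [558.0, 22.0, 60.0], [562.0, 21.0, 60.0]]
238 [[553.0, 19.0, 58.0], [556.0, 17.0, 59.0], [560.0, 15.0, 60.0]]
```

Side depth agrees: tips at z ≈ 85, with xy over the boss. I expect contact at a reading of about 26–27.

Emit:
{"api": "play_rows", "payload": {"deltas": [[0,0,-0.1,0,0,0,-1],[0,0,-0.1,0,0,0,-1],[0,0,-0.1,0,0,0,-1],[0,0,-0.1,0,0,0,-1],[0,0,0,0,0,0,-1],[0,0,0,0,0,0,-1]]}}

```text
time_s: 5.67
eef_pos: [560.0, 18.2, 36.5]
ee_rot: [-0.0, 0.981, 0.195, -0.0]
force: [0.4, -0.5, 0.7]
grip_width: -0.001
```

```bash
cat > tip.py <<'E'
from h import *
s=sensors.sense();c=capture('wrist');P=cloud(c);e=s['eef_pos']
print(e.round(1),s['force'].round(1))
Z=P[:,[314,317,333,336],2].mean(1)
for v in range(292,308,2): print(v,Z[v].round(1),end=' ')
E
python3 tip.py
```

```text
[560.   18.2  36.5] [ 0.4 -0.5  0.7]
292 57.8 294 57.5 296 57.2 298 57.5 300 67.9 302 69.8 304 71.0 306 72.7
```

Emit:
{"api": "play_rows", "payload": {"deltas": [[0,0,-0.05,0,0,0,-1],[0,0,-0.05,0,0,0,-1],[0,0,-0.05,0,0,0,-1],[0,0,0,0,0,0,-1],[0,0,0,0,0,0,-1]]}}

```text
time_s: 6.13
eef_pos: [560.1, 18.2, 30.8]
ee_rot: [-0.0, 0.981, 0.195, -0.0]
force: [0.5, 0.4, -0.9]
grip_width: 0.002
```

Emit:
{"api": "play_rows", "payload": {"deltas": [[0,0,-0.025,0,0,0,-1],[0,0,-0.025,0,0,0,-1],[0,0,0,0,0,0,-1]]}}

```text
time_s: 6.38
eef_pos: [560.2, 18.2, 29.1]
ee_rot: [0.0, 0.981, 0.195, 0.0]
force: [-0.3, 0.1, 3.5]
grip_width: -0.007
```

Emit:
{"api": "play_rows", "payload": {"deltas": [[0,0,-0.025,0,0,0,-1],[0,0,0,0,0,0,-1]]}}

```text
time_s: 6.55
eef_pos: [560.2, 18.2, 28.0]
ee_rot: [0.0, 0.981, 0.195, 0.0]
force: [-2.6, -0.0, 3.9]
grip_width: 0.003
```

Emit:
{"api": "play_rows", "payload": {"deltas": [[0,0,-0.025,0,0,0,-1],[0,0,0,0,0,0,-1]]}}

```text
time_s: 6.72
eef_pos: [560.2, 18.2, 27.0]
ee_rot: [0.0, 0.981, 0.195, 0.0]
force: [-1.1, -0.4, 4.5]
grip_width: 0.003
```

Contact came at a reading of about 29.5, so the nest is about 2–2.5 mm down.

Emit:
{"api": "play_rows", "payload": {"deltas": [[0,0,-0.025,0,0,0,-1],[0,0,-0.025,0,0,0,-1],[0,0,0,0,0,0,-1]]}}

```text
time_s: 6.97
eef_pos: [560.2, 18.2, 24.9]
ee_rot: [0.0, 0.981, 0.195, 0.0]
force: [-1.4, 0.0, 4.3]
grip_width: -0.0
```

```bash
python3 chk.py 560 18 w4
```

```text
[560.2  18.2  24.9] [-1.41  0.04  4.33] [0.03 0.14 0.04]
{-3: 512, -2: 4491, -1: 5669, 0: 1020, 1: 69, 2: 65, 3: 75, 4: 64, 5: 72, 6: 68, 7: 77, 8: 66, 9: 77, 10: 76, 11: 80, 12: 71, 13: 83, 14: 84, 15: 65, 16: 163, 17: 307, 18: 536, 19: 272, 30: 61, 31: 101, 32: 121, 33: 97, 34: 116, 35: 326, 36: 4998, 37: 11584, 38: 3224, 39: 2147, 40: 3836, 41: 981, 42: 175, 43: 255, 44: 3022, 45: 6952, 46: 1556, 47: 93, 48: 95, 49: 112, 50: 580, 51: 1166, 52: 222, 58: 80, 59: 78, 60: 91, 61: 83, 62: 114, 63: 94, 64: 96, 65: 107, 66: 107, 67: 120, 68: 111, 69: 118, 70: 103, 71: 126, 72: 145, 73: 89, 74: 128}
```

The cover nest is about 5.8 mm down (plate 43.2 → 37.4). I'll retreat and locate the bottle.

Emit:
{"api": "play_rows", "payload": {"deltas": [[0,0,0.05,0,0,0,-1],[0,0,0.2,0,0,0,-1],[0,0,0.6,0,0,0,-1],[0,0,0.9,0,0,0,-1],[0,0,0.9,0,0,0,-1],[0,0,0,0,0,0,-1],[0,0,0,0,0,0,-1]]}}

```text
time_s: 7.6
eef_pos: [561.0, 18.1, 133.0]
ee_rot: [0.001, 0.981, 0.195, 0.002]
force: [-0.7, 0.3, -1.4]
grip_width: -0.001
```

```bash
python3 - <<'E'
from h import *
P=np.load('scene_P.npy');q=P[345:410,165:215].reshape(-1,3);q=q[(q[:,2]>20)&(q[:,2]<125)];print('bottle',q.mean(0).round(),q.min(0).round(),q.max(0).round())
c=capture('scene');P=cloud(c);g=c['pixels'].min(2)
d=np.hypot(P[...,0]-560,P[...,1]-18);s=(d<50)&(P[...,2]>50)&(P[...,2]<56)&(g>95)
print(sensors.sense()['eef_pos'],s.sum(),P[s].mean(0).round(1),cv2.minEnclosingCircle(P[s][:,:2].astype(np.float32)))
E
```

```text
bottle [ 715. -302.   72.] [ 685. -327.   20.] [ 730. -274.  114.]
[560.08206175  18.19175329 131.1548138 ] 179 [559.2  19.1  52.7] ((559.1546630859375, 20.070749282836914), 17.824647903442383)
```

Emit:
{"api": "play_rows", "payload": {"deltas": [[-0.04,-0.7,0,0,0,0,-1],[-0.04,-0.7,0,0,0,0,-1],[-0.04,-0.7,0,0,0,0,-1],[-0.04,-0.7,0,0,0,0,-1],[-0.04,-0.7,0,0,0,0,-1],[-0.04,-0.7,0,0,0,0,-1],[-0.04,-0.7,0,0,0,0,-1],[-0.04,-0.7,0,0,0,0,-1]]}}

```text
time_s: 8.32
eef_pos: [546.4, -206.8, 129.2]
ee_rot: [-0.001, 0.981, 0.195, -0.001]
force: [-0.4, 0.1, -0.5]
grip_width: 0.001
```

Emit:
{"api": "play_rows", "payload": {"deltas": [[-0.04,-0.7,0,0,0,0,-1],[-0.04,-0.7,0,0,0,0,-1],[0,0,-0.5,0,0,0,-1],[0,0,-0.6,0,0,0,-1],[0,0,-0.5,0,0,0,-1],[0,0,-0.2,0,0,0,-1],[0,0,0,0,0,0,-1],[0,0,0,0,0,0,-1]]}}

```text
time_s: 8.98
eef_pos: [544.1, -261.7, 58.9]
ee_rot: [-0.0, 0.981, 0.195, -0.0]
force: [1.2, -0.8, -0.0]
grip_width: -0.002
```

```bash
python3 - <<'E'
from h import *
s=sensors.sense();c=capture('wrist');P=cloud(c);g=c['pixels'].min(2);Z=P[...,2]
save('w5.png',c['pixels']);print(s['eef_pos'].round(1),s['force'].round(1))
d=np.hypot(P[...,0]-554.7,P[...,1]+288.4)
m=(d<45)&(Z>62.5)&(Z<68.5);m[330:]=0;q=P[m][:,:2];A=np.c_[q,np.ones(len(q))]
print(m.sum(),np.median(Z[m]),q.mean(0).round(1),cv2.minEnclosingCircle(q.astype(np.float32)))
E
python3 tip.py
```

```text
[ 544.1 -261.7   58.9] [ 1.2 -0.8 -0. ]
6290 65.81698544939098 [ 569.4 -286.2] ((556.0200805664062, -288.5715026855469), 33.69557189941406)
[ 544.5 -262.    59.7] [-0.2  0.   0.6]
292 65.0 294 65.1 296 65.3 298 65.3 300 91.3 302 93.0 304 94.2 306 95.8
```

View pics/w5.png

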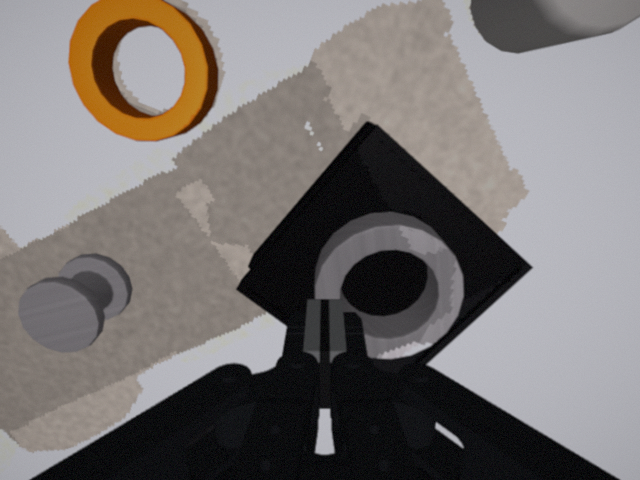

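The wrist view shows the fingertips at (325,300) over the left rim of the aluminium ring, whose centre is at (390,285). The orange ring is well away at (143,70).

Emit:
{"api": "play_rows", "payload": {"deltas": [[0.02,-0.02,-0.1,0,0,0,-1],[0,0,-0.15,0,0,0,-1],[0,0,-0.1,0,0,0,-1],[0,0,-0.1,0,0,0,-1],[0,0,0,0,0,0,-1],[0,0,0,0,0,0,-1]]}}

```text
time_s: 9.58
eef_pos: [544.9, -262.5, 40.6]
ee_rot: [-0.0, 0.981, 0.195, -0.0]
force: [0.1, -0.0, -0.6]
grip_width: 0.001
```

Emit:
{"api": "play_rows", "payload": {"deltas": [[0,0,-0.025,0,0,0,-1],[0,0,-0.025,0,0,0,-1],[0,0,-0.025,0,0,0,-1],[0,0,0,0,0,0,-1]]}}

```text
time_s: 9.92
eef_pos: [545.1, -262.7, 38.1]
ee_rot: [0.0, 0.981, 0.195, 0.0]
force: [-0.1, -0.4, 1.8]
grip_width: 0.002
```

Emit:
{"api": "play_rows", "payload": {"deltas": [[0,0,-0.025,0,0,0,-1],[0,0,0,0,0,0,-1]]}}

```text
time_s: 10.08
eef_pos: [545.1, -262.7, 37.2]
ee_rot: [0.0, 0.981, 0.195, 0.0]
force: [-1.1, 0.2, 3.5]
grip_width: -0.001
```

Emit:
{"api": "play_rows", "payload": {"deltas": [[0,0,-0.025,0,0,0,-1],[0,0,0,0,0,0,-1]]}}

```text
time_s: 10.25
eef_pos: [545.1, -262.7, 36.0]
ee_rot: [0.0, 0.981, 0.195, 0.0]
force: [-0.1, -0.3, 5.0]
grip_width: -0.001
```

Emit:
{"api": "play_rows", "payload": {"deltas": [[0,0,-0.025,0,0,0,-1],[0,0,0,0,0,0,-1]]}}

```text
time_s: 10.42
eef_pos: [545.1, -262.7, 35.0]
ee_rot: [0.0, 0.981, 0.195, 0.0]
force: [-0.4, 1.3, 3.8]
grip_width: -0.003
```

Contact at about 38, so the target reading is about 32.5.

Emit:
{"api": "play_rows", "payload": {"deltas": [[0,0,-0.025,0,0,0,-1],[0,0,-0.025,0,0,0,-1],[0,0,0,0,0,0,-1]]}}

```text
time_s: 10.67
eef_pos: [545.1, -262.7, 32.9]
ee_rot: [0.0, 0.981, 0.195, 0.0]
force: [-0.1, 0.3, 3.3]
grip_width: 0.002
```

```bash
python3 chk.py 556 -288.5 w6
```

```text
[ 545.1 -262.7   32.9] [-0.15  0.27  3.29] [0.1  0.04 0.04]
{-3: 562, -2: 5312, -1: 6391, 0: 1104, 2: 61, 16: 89, 17: 237, 18: 359, 19: 196, 31: 67, 32: 76, 33: 76, 34: 70, 35: 359, 36: 5685, 37: 12806, 38: 3327, 39: 2040, 40: 3806, 41: 1015, 42: 207, 43: 217, 44: 217, 45: 219, 46: 228, 47: 224, 48: 239, 49: 245, 50: 236, 51: 230, 52: 245, 53: 259, 54: 266, 55: 270, 56: 260, 57: 479, 58: 2376, 59: 3866, 60: 752, 66: 83, 67: 85, 68: 77, 69: 87, 70: 102, 71: 103, 72: 99, 73: 116, 74: 105}
```

The ring nest is about 5.8 mm down. Next is the bar.

Emit:
{"api": "play_rows", "payload": {"deltas": [[0,0,0.05,0,0,0,-1],[0,0,0.2,0,0,0,-1],[0,0,0.6,0,0,0,-1],[0,0,0.8,0,0,0,-1],[0,0,0.8,0,0,0,-1],[0,0.2,0,0,0,0,-1],[-0.09,0.7,0,0,0,0,-1],[-0.09,0.7,0,0,0,0,-1]]}}

```text
time_s: 11.38
eef_pos: [537.5, -198.5, 131.3]
ee_rot: [0.0, 0.981, 0.194, 0.0]
force: [0.0, 0.1, -0.1]
grip_width: -0.0
```

Emit:
{"api": "play_rows", "payload": {"deltas": [[-0.1,0.7,0,0,0,0,-1],[-0.1,0.7,0,0,0,0,-1],[-0.1,0.7,0,0,0,0,-1],[-0.1,0.7,0,0,0,0,-1],[-0.1,0.7,0,0,0,0,-1],[-0.1,0.7,0,0,0,0,-1],[-0.1,0.7,0,0,0,0,-1],[-0.1,0.7,0,0,0,0,-1]]}}

```text
time_s: 12.05
eef_pos: [505.2, 26.8, 131.1]
ee_rot: [0.0, 0.981, 0.195, 0.0]
force: [0.7, 0.7, 0.4]
grip_width: -0.002
```

Emit:
{"api": "play_rows", "payload": {"deltas": [[-0.1,0.7,0,0,0,0,-1],[-0.1,0.7,0,0,0,0,-1],[-0.1,0.7,0,0,0,0,-1],[-0.1,0.7,0,0,0,0,-1],[-0.1,0.7,0,0,0,0,-1],[-0.1,0.7,0,0,0,0,-1],[-0.1,0.7,0,0,0,0,-1],[0,0.2,0,0,0,0,-1]]}}

```text
time_s: 12.72
eef_pos: [476.7, 232.5, 131.1]
ee_rot: [-0.0, 0.981, 0.197, 0.0]
force: [-0.1, -0.7, -0.8]
grip_width: 0.004
```

Emit:
{"api": "play_rows", "payload": {"deltas": [[0,0,-0.3,0,0,0,-1],[0,0,-0.5,0,0,0,-1],[0,0,-0.4,0,0,0,-1],[0,0,-0.2,0,0,0,-1],[0,0,0,0,0,0,-1],[0,0,0,0,0,0,-1]]}}

```text
time_s: 13.22
eef_pos: [478.0, 229.2, 75.3]
ee_rot: [0.0, 0.981, 0.195, 0.0]
force: [0.3, -0.6, 1.0]
grip_width: 0.003
```

```bash
python3 - <<'E'
from h import *
s=sensors.sense();c=capture('wrist');P=cloud(c);g=c['pixels'].min(2);Z=P[...,2]
save('w7.png',c['pixels']);print(s['eef_pos'].round(1),s['force'].round(1))
d=np.hypot(P[...,0]-479.3,P[...,1]-256.5)
m=(d<55)&(Z>54.5)&(Z<61)&(g>60);q=P[m][:,:2].astype(np.float32);print(m.sum(),np.median(Z[m]),cv2.minAreaRect(q))
m=(d<80)&(Z>41)&(Z<48.5);q=P[m][:,:2].astype(np.float32);print('nest',cv2.minAreaRect(q))
E
```

```text
[478.  229.2  75.3] [ 0.3 -0.6  1. ]
10186 57.592274264143526 ((478.9924011230469, 258.0992736816406), (36.975772857666016, 86.56908416748047), 11.509530067443848)
nest ((478.953369140625, 256.9423522949219), (104.74479675292969, 105.25666046142578), 80.9771957397461)
```

View pics/w7.png

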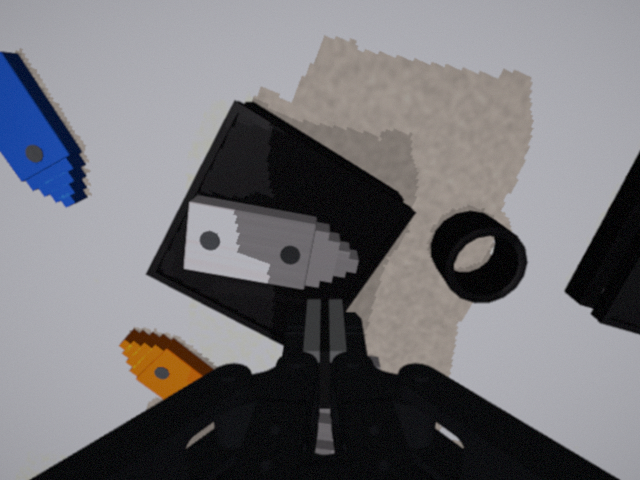

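The aluminium bar lies in its nest at about (255,245), and the blue and orange look-alikes are outside it. The target is (479,257).

Emit:
{"api": "play_rows", "payload": {"deltas": [[0.02,0.35,0,0,0,0,-1],[0,0.35,-0.15,0,0,0,-1],[0,0,-0.3,0,0,0,-1],[0,0,-0.3,0,0,0,-1],[0,0,-0.2,0,0,0,-1],[0,0,-0.1,0,0,0,-1],[0,0,0,0,0,0,-1],[0,0,0,0,0,0,-1]]}}

```text
time_s: 13.93
eef_pos: [479.0, 257.4, 33.5]
ee_rot: [-0.0, 0.981, 0.195, 0.0]
force: [0.3, 0.1, -0.8]
grip_width: -0.001
```

Emit:
{"api": "play_rows", "payload": {"deltas": [[0,0,-0.025,0,0,0,-1],[0,0,-0.025,0,0,0,-1],[0,0,0,0,0,0,-1]]}}

```text
time_s: 14.18
eef_pos: [478.7, 257.4, 31.1]
ee_rot: [-0.0, 0.981, 0.195, 0.0]
force: [-0.2, -0.4, -0.5]
grip_width: 0.001
```

Emit:
{"api": "play_rows", "payload": {"deltas": [[0,0,-0.025,0,0,0,-1],[0,0,0,0,0,0,-1]]}}

```text
time_s: 14.35
eef_pos: [478.7, 257.4, 30.2]
ee_rot: [-0.0, 0.981, 0.195, 0.0]
force: [-0.2, 0.3, 2.2]
grip_width: -0.002
```

Emit:
{"api": "play_rows", "payload": {"deltas": [[0,0,-0.025,0,0,0,-1],[0,0,0,0,0,0,-1]]}}

```text
time_s: 14.52
eef_pos: [478.7, 257.4, 29.1]
ee_rot: [-0.0, 0.981, 0.195, 0.0]
force: [-0.1, -1.3, 4.3]
grip_width: -0.003
```

Contact at about 30, so the target is about 24.7.

Emit:
{"api": "play_rows", "payload": {"deltas": [[0,0,-0.025,0,0,0,-1],[0,0,-0.025,0,0,0,-1],[0,0,0,0,0,0,-1]]}}

```text
time_s: 14.77
eef_pos: [478.7, 257.4, 26.9]
ee_rot: [-0.0, 0.981, 0.195, 0.0]
force: [0.8, -0.5, 3.4]
grip_width: 0.002
```

Emit:
{"api": "play_rows", "payload": {"deltas": [[0,0,-0.025,0,0,0,-1],[0,0,-0.025,0,0,0,-1],[0,0,0,0,0,0,-1]]}}

```text
time_s: 15.02
eef_pos: [478.7, 257.4, 24.9]
ee_rot: [-0.0, 0.981, 0.195, 0.0]
force: [1.8, 0.2, 2.9]
grip_width: 0.003
```

```bash
python3 chk.py 479 257 w8
```

```text
[478.7 257.4  24.9] [1.77 0.24 2.87] [-0.08 -0.11  0.03]
{-3: 600, -2: 5288, -1: 6499, 0: 1087, 15: 67, 16: 95, 17: 253, 18: 332, 19: 146, 31: 67, 32: 72, 33: 74, 34: 66, 35: 376, 36: 5695, 37: 12805, 38: 3343, 39: 2257, 40: 3989, 41: 1042, 42: 202, 43: 185, 44: 207, 45: 181, 46: 199, 47: 208, 48: 238, 49: 306, 50: 2963, 51: 6529, 52: 1403, 57: 62, 58: 73, 59: 83, 60: 92, 61: 84, 62: 103, 63: 105, 64: 98, 65: 98, 66: 106, 67: 116, 68: 125, 69: 100, 70: 108, 71: 139, 72: 118, 73: 116, 74: 121}
```

Sunk about 5.8 mm. I'll lift off, check everything, then hand in.

Emit:
{"api": "play_rows", "payload": {"deltas": [[0,0,0.05,0,0,0,-1],[0,0,0.2,0,0,0,-1],[0,0,0.6,0,0,0,-1],[0,0,0.9,0,0,0,-1],[0,0,0.9,0,0,0,-1],[0,0,0,0,0,0,-1],[0,0,0,0,0,0,-1],[0,0,0,0,0,0,-1]]}}

```text
time_s: 15.73
eef_pos: [478.1, 257.3, 130.4]
ee_rot: [0.0, 0.981, 0.195, -0.001]
force: [-0.8, 0.9, 0.1]
grip_width: 0.001
```

```bash
python3 - <<'E'
from h import *
print(sensors.sense()['force'].round(1))
for n in('scene','side'):
    c=capture(n);P=cloud(c);g=c['pixels'].min(2);Z=P[...,2];save(n+'_end.png',c['pixels'])
    for k,x,y,t in(('cover',560,18,52.5),('ring',555.5,-288.5,60.5),('bar',479,257,52.5)):
        d=np.hypot(P[...,0]-x,P[...,1]-y)
        a=(d<55)&(abs(Z-t)<3.2)&(g>95);b=(d<70)&(Z>33)&(Z<44)&(g<60)
        A=np.c_[P[a][:,:2],np.ones(a.sum())];f=np.linalg.lstsq(A,Z[a],rcond=None)[0]
        print(n,k,a.sum(),'top',np.median(Z[a]).round(1),'tilt',f[:2].round(3),'ctr',np.round(cv2.minAreaRect(P[a][:,:2].astype(np.float32))[0],1),'plate',np.median(Z[b]).round(1),np.round(cv2.minAreaRect(P[b][:,:2].astype(np.float32))[0],1))
E
```

```text
[-0.8  0.9  0.1]
scene cover 214 top 52.6 tilt [-0.006  0.005] ctr [559.4  19.5] plate 39.1 [559.7  18.3]
scene ring 574 top 60.5 tilt [0.003 0.005] ctr [ 555.2 -287.6] plate 39.2 [ 554.8 -287.2]
scene bar 273 top 52.9 tilt [ 0.005 -0.007] ctr [479.  260.7] plate 39.1 [479.7 255.6]
side cover 174 top 52.8 tilt [0.006 0.005] ctr [554.3   7.2] plate 39.3 [558.8  16.9]
side ring 715 top 60.1 tilt [-0.005 -0.006] ctr [ 554.5 -289.2] plate 38.6 [ 554.5 -289. ]
side bar 64 top 52.8 tilt [ 0.027 -0.003] ctr [472.8 286.7] plate 39.2 [480.3 254.4]
```

View pics/scene_end.png

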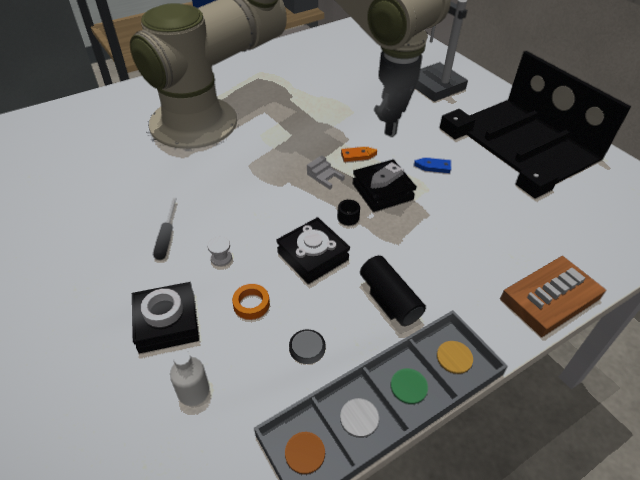

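The end view shows the samples centred and flat with their nests sunk, the bystanders where they stood, and the arm clear. The side-view bar and cover centres are thrown off by shadow and occlusion, since only a few pixels were usable.

```bash
python3 -c "
from rig import order;print(order.finish_job())"
```

```text
the job is handed in; nothing more can be done
None
```

I pressed the cover, then the ring, then the bar with the shut fingertips, and handed the job in at about 16 s. `finish_job` reports no verdict.

**Final checks:**
- **Nests:** by depth, each nest is sunk about 5–6 mm: 5.8 mm from the wrist camera, about 5.5 mm from the scene camera. That is inside the 2.5–12 mm window.
- **Force:** the upward force read at the ends of moves stayed at or below about 5 N.
- **Samples:** in the scene view they lie flat (tilt below 0.01 rad). The cover and ring are within about 2 mm of their nest centres. The bar measured about 5 mm off there, mostly because part of it was in shadow and left out of the mask. Before the press the wrist camera put it about 1 mm off.
- **Bystanders:** judged by eye in the final picture, none has moved.

**What disagreed:**
- **Tip height:** the real fingertips sit about 30 mm above the reported TCP height. The wrist and side depth readings both showed this, so I went by contact force instead of the TCP reading.
- **Side view:** its final centres for the cover and bar were off (by about 11 and 33 mm) because shadow and the arm left few usable pixels. I set those aside.

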